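# Latch the biscuit box

### The arm

A 7-joint arm with a two-finger parallel gripper is mounted at the origin on the work surface. World frame = base frame: x ahead of the robot, y to its left, z up, the work surface at z = 0. Lengths are in m, angles in rad, forces in N, time in s.
With the tool pointing down it reaches from about 0.4 to 0.85 m from the base axis. Payload 4.5 kg.
Tool frame: the origin (TCP) lies on the centre line of the jaws, within the pads' length; the fingertips stand 17 mm ahead of it and the grasp point (between the pads) lies 2 mm behind it (r.tip_reach is the distance from the TCP to the fingertips, in m); z points along the fingers, y is the line along which they close (so a half turn about z gives the same grasp; the last joint's range is limited). The gripper opens to 88 mm and grips with 3 to 60 N. Pads are 18 mm wide; open, the fingers measure 123 mm over their backs; the gripper's body (75 mm by 187 mm) begins 45 mm behind the grasp point.
Start: joints at [-1.139, 0.689, -0.195, 1.565, 0.157, 0.902, -0.215], TCP at [0.242, 0.576, 0.256] pointing down, gripper open.
Joint ranges: [-3.01, 3.01], [-0.46, 2.08], [-1.47, 1.51], [0.13, 2.56], [-1, 4.14], [0.04, 2.09], [-2.66, 2.66]. Speed limits (rad/s): [2.57, 2.57, 3.14, 3.14, 3.14, 3.14, 3.14].

### API

Orientations are given as a unit quaternion [x, y, z, w].
In Python, from plant import r gives the robot as it stands.
- The arm moves only by the tool step_arm, never from a script. Its argument "steps" is a list of rows, each a list of 7 numbers: the shift along the tool's x, y, z in cm, then the turn, a rotation vector about the tool's x, y, z in degrees, then the gripper's target within -1 to 1 (shut at 1, half-way at 0, fully open at -1). A call has 1 to 8 rows; each row shifts and turns the commanded pose from where the row before left it, along the tool's axes as they then stand; what a row does not reach is not made up. A row lasts 1/8 s, in which the tool goes at most 62.5 mm and 10.7 degrees, less where a joint would pass 70% of its speed; a pose out of reach is approached as far as the arm can. A call with a gripper value outside its range is refused whole. The fingers move at their own pace and stop on an object; "force" is the grip in N (left out, the last holds). Time passes only in rows, so rows that do not move let the fingers close. It gives the time, the measured TCP pose, the force, the opening and the grip force at its end, in the units of the state.
- r.get_state(): the state, without advancing time (a new reading comes with each control period).
- r.snapshot(name): name is "scene" or "top"; returns a dict with "pixels" (384x512x3 uint8, red, green, blue), "fx", "fy", "cx", "cy" (pixels), "cam_to_world" (4x4, takes a point from camera to world coordinates). Camera axes: x right, y down, z forward; pixel columns grow to the right and rows downward; lengths in m; the calibration is good to about 2 mm. A picture is of the moment at which its call begins. There is no depth.
- r.finish_job(): hands the job in; it is judged then, once.
The state is a dict: "clock": time; "q": joint angles; "qd": joint speeds; "joint_torque": joint torques, N m; "tool_pos": TCP position; "eef_rot": TCP orientation; "contact_force": force on the tool from outside, world axes, zero at the start; "moment": the same for the moment, N m; "opening": opening from 0.0 (shut) to 1.0 (fully open); "finger_force": force on a finger pad.
Only numpy, scipy, OpenCV 4.12 (cv2) and the standard library are available. Lean on these libraries where they do the work, as an engineer would, in place of code of your own. Each camera call takes 0.05 s, during which the arm holds its last target. There are 200 camera calls.

### The job

Fasten the lid of the white biscuit box with its toggle latch: swing the steel loop up and over so that its bar lies behind the lip of the keeper on the blue lid, then press the red-ended lever all the way down to its stop so that the lid is pulled down tight and the latch stays shut by itself. Feel your way gently: never more than 30 N on the loop or the lever, do not lean on the lid, and leave the biscuits, jar, mug and tape where they are.

Things in the scene. Friction and masses are not known exactly. Their poses are not given: they have to be found in the camera images.
- box: White biscuit box fixed to the table: 190 mm deep (x), 280 mm wide (y), wall 158 mm tall, with a blue-rimmed clear lid hinged at the rear, lid top at 172 mm (176 mm in front while unlatched). Origin: centre of its underside. x points out of the front wall, where the latch is; the front faces roughly away from the robot, so one reaches over the box to the latch. z up.
- pivot (a point): Pivot pin of the lever, on the latch plate mid-way along the box's front wall, 110 mm above the table; frame as the box's (x out of the wall, y along it, z up). The box's front wall lies 16 mm behind the pin and the lid's front face 8 mm behind it.
- keeper (a point): Bar's seat in the keeper, a steel hook 34 mm wide (y) on the lid's front face, 40 mm above the pivot when the lid is tight, 44 mm before; axes as the box's. Floor 2.5 mm below this point; upturned lip 3 to 7 mm out (x), its top 3 mm above; lid's blue face 8 mm behind, going on to 22 mm above. The bar must come down behind the lip from above and may lie anywhere in this 11 mm channel.
- loop_bar (a point): Centre of the loop's cross-bar, round steel 5 mm thick, 43 mm wide (y). A yellow thumb tab (24 mm wide, 4 mm thick) goes on 28 mm beyond the bar, bent 15 degrees outward (+x) from the legs' line, to push on or pinch. At the start the loop leans outward over the handle. Pushed inward past upright it falls against the lid's face above the lip and slides down behind it as the lever is pressed.
- loop_pin (a point): Pin on the lever, 24 mm from the pivot, about which the loop swings freely; the loop's legs run 64 mm from here to its bar. At lever angle q it lies 24 cos(q) mm out (x) and 24 sin(q) mm below the pivot.
- handle_end (a point): Where the handle's end would be at its middle setting: 85 mm from the pivot along (sin(0.785+q), cos(0.785+q)) in the box's (x, z) at lever angle q. The handle is a steel strip 28 mm wide (y), 4 mm thick, red-ended, clamped to the lever at an angle that differs from box to box by up to 0.2 rad either way (real end up to 17 mm higher or lower than this point, to the last), so feel for it.
- lever (a joint): Lever angle (rad), grows as it is pressed out and down; hard stop (shut) at 1.676. It stays where left (3 N moves it). With the loop hooked, pressing takes up to about 12 N, dead centre is near 1.6, then force rises sharply at the stop; press it home there (let go early it springs back or stays short). Press about 70 mm from the pivot, along the handle's arc (straight down may bind at first).
- loop (a joint): Loop angle against the lever (rad), 0 at its outward stop, positive as it swings inward to the lid. The legs lean outward from upright by 0.175 + lever - loop.
- biscuit1_c (a point): Bystander: loose round brown biscuit, 60 mm across, 12 mm thick, lying flat beside the front of the box; its centre.
- biscuit2_c (a point): Bystander: another such biscuit on the other side of the latch; its centre.
- jar: Bystander: glass jar with white cap, 70 mm across, 110 mm tall; origin at its underside.
- mug: Bystander: white mug, 80 mm across, 90 mm tall; origin at its underside.
- tape: Bystander: amber roll of tape, 90 mm across, 45 mm tall; origin at its underside.

How it is judged:
On the way, in this order (a step that is already met when the one before it is completed fails the run):
1. the loop's bar is behind the keeper's lip (or just above that place), the lever not yet shut (x of loop_bar in the frame of keeper between -0.01 and 0.003 m and z of loop_bar in the frame of keeper between -0.004 and 0.025 m and value of joint lever below 1.4 rad), for 0.1 s.
2. the lever is pressed home with the loop hooked and the lid down tight (value of joint lever above 1.65 rad and z of keeper in the frame of box below 0.152 m and z of loop_bar in the frame of keeper below 0.003 m), for 0.2 s.
At the end, for the whole second after the job is handed in: The loop's bar sits in the keeper, behind the lip (within 3 mm in height); the lever is on its stop (angle above 1.65 of 1.676 rad); the lid is pulled down tight (keeper less than 152 mm above the table, that is within 2 mm of tight) (all of step 2 and x of loop_bar in the frame of keeper between -0.01 and 0.003 m and z of loop_bar in the frame of keeper above -0.004 m); the robot touches nothing.
It fails at once if the lever is pressed with more than 30 N (contact force between any of the fingers, the arm and lever above 30 N).
It fails at once if the loop is pushed with more than 30 N (contact force between any of the fingers, the arm and loop above 30 N).
It fails at once if the lid is leant on with more than 15 N (contact force between any of the fingers, the arm and lid above 15 N).
It fails at once if a bystander is moved more than 20 mm (distance of any of biscuit1_c, biscuit2_c, jar, mug, tape from where it was at the start of the episode above 0.02 m).
It also fails if it takes over 43 s, if anything falls off the work surface, if the arm or the gripper's body presses on something with over 40 N, if the wrist force passes 120 N, or if a joint passes its speed limit or range.

## Working session

There is one attempt and no reset: what is moved stays moved. The work goes in short steps, Python scripts to look and compute and a tool call to move; the robot and the scene stay as the last step left them, time stands still between calls to the robot, and variables do not carry over. Pictures are saved under pics/ and viewed, at most 10 in all, crops included, and the job is handed in when it is done.

Besides the shell and the picture viewer there is one more tool, called after ">>>" by a JSON object that holds its "op" and its "data". step_arm: Moves the arm, as the interface text tells. Its arguments: {"type":"object","properties":{"steps":{"type":"array","items":{"type":"array","items":{"type":"number"}}},"force":{"type":"number"}},"required":["steps"]}

```bash
mkdir -p pics; cat > h.py <<'E'
import numpy as np,cv2
from plant import r
from scipy.spatial.transform import Rotation as R
def snap(n,f):
    s=r.snapshot(n); np.savez(''+f,**s); cv2.imwrite('pics/'+f+'.png',s['pixels'][...,::-1]); return s
def proj(s,P):
    T=np.linalg.inv(s['cam_to_world']); p=np.atleast_2d(P)@T[:3,:3].T+T[:3,3]
    return np.c_[s['fx']*p[:,0]/p[:,2]+s['cx'],s['fy']*p[:,1]/p[:,2]+s['cy']]
def ray(s,u,v,z):
    T=np.array(s['cam_to_world']); d=T[:3,:3]@[(u-s['cx'])/s['fx'],(v-s['cy'])/s['fy'],1]; o=T[:3,3]
    return o+d*(z-o[2])/d[2]
E
python3 - <<'E'
from h import *
for n in('scene','top'):
    s=snap(n,n+'0'); print(s['fx'],s['cx'],s['cy'],np.round(s['cam_to_world'],3).tolist())
a=[cv2.imread(f'pics/{n}0.png') for n in('scene','top')]
st=r.get_state();print(st['tool_pos'],st['eef_rot'],st['clock'],st['contact_force'])
E
```

```text
397.3926897762924 257.07196347372434 188.47691796405533 [[-0.022, 0.684, -0.729, 1.301], [1.0, 0.01, -0.021, 0.016], [-0.007, -0.73, -0.684, 0.845], [0.0, 0.0, 0.0, 1.0]]
411.7445387997471 263.16856683332253 194.10408625880933 [[0.029, -0.993, 0.111, 0.381], [-0.999, -0.028, 0.016, -0.016], [-0.013, -0.112, -0.994, 1.485], [0.0, 0.0, 0.0, 1.0]]
[0.24193592 0.57570755 0.25499727] [ 1.97547840e-01  9.80292911e-01 -8.04511324e-04 -1.12169226e-04] 0.1 [ 0.45379495  0.01098121 -0.02820501]
```

View pics/scene0.png

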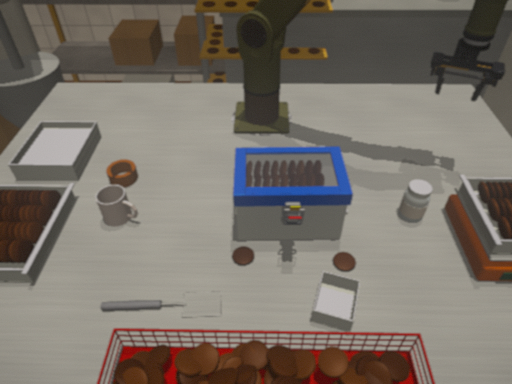

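View pics/top0.png

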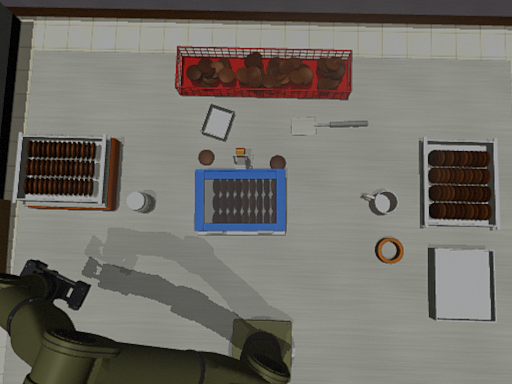

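The scene view shows the box with its latch at about (293,212), and a biscuit on each side at (243,256) and (344,261). In the top view the lid's corners are about (195,170), (286,169), (286,233) and (195,234), and the latch is at (241,153). I'll zoom in next.

```bash
python3 - <<'E'
import cv2,numpy as np
a=cv2.imread('pics/scene0.png')[140:270,225:360]; b=cv2.imread('pics/top0.png')[140:240,190:295]
a=cv2.resize(a,(400,385),interpolation=cv2.INTER_CUBIC); b=cv2.resize(b,(400,381),interpolation=cv2.INTER_CUBIC)
c=np.zeros((385,800,3),np.uint8); c[:,:400]=a; c[:381,400:]=b; cv2.imwrite('pics/crop0.png',c)
E
```

```text
(no output)
```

View pics/crop0.png

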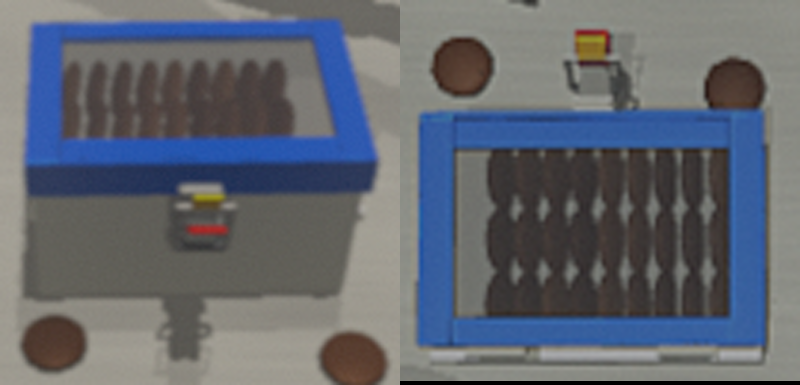

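```bash
cat > fit.py <<'E'
from h import *
from scipy.optimize import least_squares
S=dict(np.load('scene0.npz'));T=dict(np.load('top0.npz'))
def cs(p): return np.array(p)/[400/135,385/130]+[225,140]
def ct(p): return (np.array(p)-[400,0])/[400/105,381/100]+[190,140]
obsT=ct([(418,112),(765,108),(766,346),(418,346)]); obsS=cs([(27,165),(377,158),(342,19),(32,23)])
def W(p,P):
    c,s=np.cos(p[2]),np.sin(p[2]);P=np.atleast_2d(P); return np.c_[p[0]+c*P[:,0]-s*P[:,1],p[1]+s*P[:,0]+c*P[:,1],P[:,2]]
def f(p):
    w,b=p[3:5]; F=103/1000
    # top view: left in picture = +y world ; box front=+x
    A=W(p,[(F,w,.176),(F,-w,.176),(b,-w,.172),(b,w,.172)])
    B=W(p,[(F,-w,.176),(F,w,.176),(b,w,.172),(b,-w,.172)])
    return np.r_[(proj(T,A)-obsT).ravel(),(proj(S,B)-obsS).ravel()]
q=least_squares(f,[.5,.0,0,.145,-.1])
if __name__=='__main__':
    print(q.x,np.round(q.fun,1)); p=q.x
    pv=W(p,[(.111,0,.110)])[0]; print('pivot',pv)
    for n,s,cr in(('S',S,(225,360,140,270)),('T',T,(190,295,140,240))):
        hsv=cv2.cvtColor(s['pixels'],cv2.COLOR_RGB2HSV).astype(int); h,sa,v=np.moveaxis(hsv,-1,0)
        m=np.zeros(h.shape,bool); m[cr[2]:cr[3],cr[0]:cr[1]]=1
        for c,mm in(('red',m&((h<6)|(h>172))&(sa>150)&(v>90)),('yel',m&(h>20)&(h<33)&(sa>150)&(v>90))):
            y,x=np.nonzero(mm); print(n,c,len(x),x.mean(),y.mean(),x.min(),x.max(),y.min(),y.max())
    def P(x,z,y=0): return W(p,[(.111+x,y,.11+z)])
    for lv in(-.2,0,.2,.4):
        for a in(-.2,0,.2):
            an=.785+lv+a; e=P(.085*np.sin(an),.085*np.cos(an)); print(lv,a,'end',proj(S,e).round(1),proj(T,e).round(1))
    for lv in(-.2,0,.2,.4):
        for lo in(0,.2): 
            th=.175+lv-lo; lx,lz=.024*np.cos(lv),-.024*np.sin(lv); bx,bz=lx+.064*np.sin(th),lz+.064*np.cos(th)
            t=P(bx+.02*np.sin(th+.26),bz+.02*np.cos(th+.26)); print(lv,lo,'tab',proj(S,t).round(1),proj(T,t).round(1))
E
python3 fit.py
```

```text
[ 0.50464496  0.07905331  0.03395588  0.1449784  -0.09401324] [ 0.1 -0.3 -1.1  0.2 -0.8 -0.9 -0.6 -0.4 -1.1 -0.5  0.6  0.2 -1.1 -0.8
 -0.4 -0.8]
pivot [0.61558097 0.08282169 0.11      ]
S red 30 294.56666666666666 217.13333333333333 289 300 216 218
S yel 23 294.6521739130435 206.82608695652175 291 299 206 208
T red 11 240.72727272727272 148.54545454545453 236 244 148 151
T yel 38 239.60526315789474 151.81578947368422 236 243 149 155
-0.2 -0.2 end [[294.6 202.3]] [[239.4 155.8]]
-0.2 0 end [[294.9 209.4]] [[239.6 151.8]]
-0.2 0.2 end [[295.1 216.7]] [[239.8 148.5]]
0 -0.2 end [[294.9 209.4]] [[239.6 151.8]]
0 0 end [[295.1 216.7]] [[239.8 148.5]]
0 0.2 end [[295.2 224. ]] [[240.1 146.2]]
0.2 -0.2 end [[295.1 216.7]] [[239.8 148.5]]
0.2 0 end [[295.2 224. ]] [[240.1 146.2]]
0.2 0.2 end [[295.1 230.9]] [[240.4 144.9]]
0.4 -0.2 end [[295.2 224. ]] [[240.1 146.2]]
0.4 0 end [[295.1 230.9]] [[240.4 144.9]]
0.4 0.2 end [[294.8 237. ]] [[240.8 144.6]]
-0.2 0 tab [[294.6 197.8]] [[239.2 156.9]]
-0.2 0.2 tab [[294.  193.2]] [[239.2 162.1]]
0 0 tab [[295.1 205.2]] [[239.4 152.1]]
0 0.2 tab [[294.5 199.4]] [[239.3 157. ]]
0.2 0 tab [[295.3 213.1]] [[239.6 148.1]]
0.2 0.2 tab [[294.9 206.5]] [[239.5 152.6]]
0.4 0 tab [[295.5 221.2]] [[239.9 145.1]]
0.4 0.2 tab [[295.2 214. ]] [[239.7 148.9]]
```

>>> {"op": "step_arm", "data": {"steps": [[0, 0, 0, 0, 0, -8.2, 1], [0, 0, 0, 0, 0, -8.2, 1], [0, 0, 0, 0, 0, -8.3, 1], [-3.6, -4.2, 0, 0, 0, 0, 1], [-3.6, -4.2, 0, 0, 0, 0, 1], [-3.6, -4.2, 0, 0, 0, 0, 1], [-3.6, -4.2, 0, 0, 0, 0, 1], [-3.6, -4.2, 0, 0, 0, 0, 1]], "force": 20}}

```text
clock: 1.1
tool_pos: [0.43, 0.3707, 0.2554]
eef_rot: [-0.017, 1.0, -0.0, -0.0]
contact_force: [0.8, -0.9, -0.1]
opening: 0.118
finger_force: 0.0
```

>>> {"op": "step_arm", "data": {"steps": [[-3.6, -4.2, 0, 0, 0, 0, 1], [-3.6, -4.2, 0, 0, 0, 0, 1], [-3.6, -4.2, 0, 0, 0, 0, 1], [-3.6, -4.2, 0, 0, 0, 0, 1], [-3.6, -4.2, 0, 0, 0, 0, 1], [-3.6, -4.2, 0, 0, 0, 0, 1], [-3.6, -4.2, 0, 0, 0, 0, 1], [0, 0, 0, 0, 0, 0, 1]]}}

```text
clock: 2.1
tool_pos: [0.6931, 0.08, 0.2543]
eef_rot: [-0.012, 1.0, -0.002, 0.0]
contact_force: [-0.2, -0.4, 0.3]
opening: 0.004
finger_force: 0.0
```

```bash
cat > st.py <<'E'
from fit import *
s=r.get_state(); p=q.x; c,sn=np.cos(p[2]),np.sin(p[2]); B=R.from_euler('z',p[2])
rt=R.from_quat(s['eef_rot']); d=B.inv().apply(np.array(s['tool_pos'])-W(p,[(.111,0,.11)])[0])*1000
z=B.inv().apply(rt.apply([0,0,1])); x=B.inv().apply(rt.apply([1,0,0]))
print('t',s['clock'],'TCP',d.round(1),'tip',(d+17*z).round(1),'zax',z.round(3),'xax',x.round(3),'F',B.inv().apply(s['contact_force']).round(1),'open',round(s['opening'],3))
E
python3 st.py
```

```text
t 2.1 TCP [ 77.3  -5.4 144.3] tip [ 77.4  -5.5 127.3] zax [ 0.    -0.004 -1.   ] xax [-1.     0.01  -0.001] F [-0.2 -0.4  0.3] open 0.004
```

>>> {"op": "step_arm", "data": {"steps": [[0, 0.4, 2.5, 0, 0, 0, 1], [0, 0, 2.6, 0, 0, 0, 1], [0, 0, 0, 0, 0, 0, 1], [0.7, 0, 0, 0, 0, 0, 1], [0.7, 0, 0, 0, 0, 0, 1], [0.5, 0, 0, 0, 0, 0, 1], [0.5, 0, 0, 0, 0, 0, 1]]}}

```text
clock: 2.98
tool_pos: [0.6663, 0.0901, 0.2053]
eef_rot: [-0.017, 1.0, 0.0, 0.0]
contact_force: [-1.0, 0.7, -0.2]
opening: 0.003
finger_force: 0.0
```

```bash
python3 st.py
```

```text
t 2.975 TCP [51.   5.6 95.3] tip [51.   5.6 78.3] zax [ 0.001  0.    -1.   ] xax [-1.     0.001 -0.001] F [-1.   0.7 -0.2] open 0.003
```

>>> {"op": "step_arm", "data": {"steps": [[0.5, -0.2, 0.1, 0, 0, 0, 1], [0.5, -0.2, 0.1, 0, 0, 0, 1], [0.5, 0, 0, 0, 0, 0, 1], [0.5, 0, 0, 0, 0, 0, 1]]}}

```text
clock: 3.48
tool_pos: [0.6464, 0.0854, 0.2027]
eef_rot: [-0.017, 1.0, 0.0, -0.0]
contact_force: [-0.0, 0.1, -0.0]
opening: 0.007
finger_force: 0.0
```

>>> {"op": "step_arm", "data": {"steps": [[0.5, 0, 0, 0, 0, 0, 1], [0.5, 0, 0, 0, 0, 0, 1], [0.4, 0, 0, 0, 0, 0, 1], [0, 0, 0, 0, 0, 0, 1]]}}

```text
clock: 3.98
tool_pos: [0.6324, 0.085, 0.2028]
eef_rot: [-0.017, 1.0, 0.0, -0.0]
contact_force: [-0.4, -0.2, -0.1]
opening: 0.006
finger_force: 0.0
```

```bash
python3 st.py; python3 - <<'E'
from h import *
s=snap('scene','s1'); cv2.imwrite('pics/s1c.png',cv2.resize(s['pixels'][140:270,225:360,::-1],(540,520),interpolation=cv2.INTER_CUBIC))
E
```

```text
t 3.975 TCP [16.9  1.6 92.8] tip [16.9  1.6 75.8] zax [-0.  0. -1.] xax [-1.  0.  0.] F [-0.4 -0.2 -0.1] open 0.006
```

View pics/s1c.png

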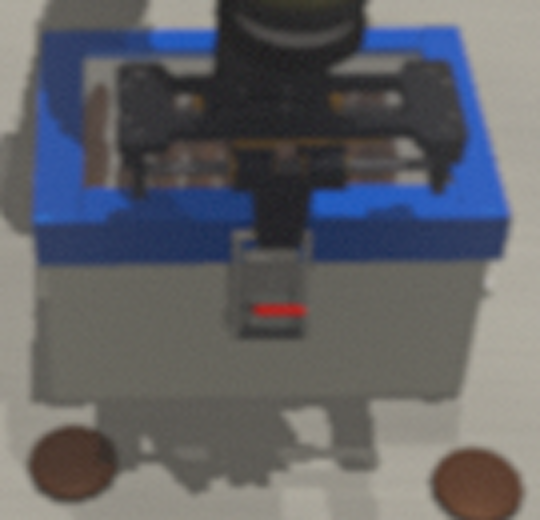

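The loop is up against the lid side in front of the finger, and the red handle end is visible at about crop (280,310). I'll nudge the loop a little further, back off, and work out the press arc.

>>> {"op": "step_arm", "data": {"steps": [[0.5, 0, 0, 0, 0, 0, 1], [0.3, 0, 0, 0, 0, 0, 1], [0, 0, 0, 0, 0, 0, 1], [-1.5, 0, 0, 0, 0, 0, 1], [-1.5, 0, 0, 0, 0, 0, 1], [0, 0, 0, 0, 0, 0, 1]]}}

```text
clock: 4.78
tool_pos: [0.6554, 0.0856, 0.2025]
eef_rot: [-0.016, 1.0, 0.0, 0.0]
contact_force: [0.4, 0.1, -0.2]
opening: 0.003
finger_force: 0.0
```

```bash
python3 st.py; cat > plan.py <<'E'
import numpy as np,sys
b0,b1,n=map(float,sys.argv[1:4]); h,rc=9.,70.
def tcp(b):
    t=np.interp(b,[1.3,2.4],[0,np.radians(28)])
    n_=np.array([-np.cos(b),np.sin(b)]); C=rc*np.array([np.sin(b),np.cos(b)])+2*n_
    ax=np.array([-np.sin(t),-np.cos(t)]); tx=np.array([-np.cos(t),np.sin(t)]) # tool z, tool x in (x,z)
    s=-np.sign(tx@n_); corner=17*ax+s*9*tx   # corner deepest along -n
    return C-corner,t,ax,tx
pr=None
for b in np.linspace(b0,b1,int(n)):
    P,t,ax,tx=tcp(b)
    o='' 
    if pr is not None:
        d=P-pr[0]; o='d_tool cm x %.2f z %.2f ry %.1f'%(d@pr[3]/10,d@pr[2]/10,np.degrees(t-pr[1]))
    print('b %.2f TCP %.1f %.1f tilt %.1f '%(b,P[0],P[1],np.degrees(t)),o); pr=(P,t,ax,tx)
E
python3 plan.py .78 2.46 29; python3 - <<'E'
from h import *
a=snap('scene','s2')['pixels'][170:250,260:330,::-1];b=snap('top','t2')['pixels'][130:200,210:280,::-1]
cv2.imwrite('pics/c2.png',np.hstack([cv2.resize(a,(400,457),interpolation=3),cv2.resize(b,(400,457),interpolation=3)]))
E
```

```text
t 4.775 TCP [39.9  1.4 92.5] tip [39.9  1.5 75.5] zax [ 0.001  0.    -1.   ] xax [-1.     0.001 -0.001] F [ 0.4  0.1 -0.2] open 0.003
b 0.78 TCP 38.8 68.2 tilt 0.0  
b 0.84 TCP 41.8 65.2 tilt 0.0  d_tool cm x -0.30 z 0.30 ry 0.0
b 0.90 TCP 44.6 62.1 tilt 0.0  d_tool cm x -0.28 z 0.31 ry 0.0
b 0.96 TCP 47.2 58.8 tilt 0.0  d_tool cm x -0.26 z 0.33 ry 0.0
b 1.02 TCP 49.6 55.3 tilt 0.0  d_tool cm x -0.24 z 0.34 ry 0.0
b 1.08 TCP 51.8 51.8 tilt 0.0  d_tool cm x -0.22 z 0.36 ry 0.0
b 1.14 TCP 53.8 48.0 tilt 0.0  d_tool cm x -0.20 z 0.37 ry 0.0
b 1.20 TCP 55.5 44.2 tilt 0.0  d_tool cm x -0.17 z 0.38 ry 0.0
b 1.26 TCP 57.0 40.3 tilt 0.0  d_tool cm x -0.15 z 0.39 ry 0.0
b 1.32 TCP 58.5 36.4 tilt 0.5  d_tool cm x -0.14 z 0.39 ry 0.5
b 1.38 TCP 60.0 32.5 tilt 2.0  d_tool cm x -0.15 z 0.38 ry 1.5
b 1.44 TCP 61.2 28.6 tilt 3.6  d_tool cm x -0.14 z 0.39 ry 1.5
b 1.50 TCP 62.2 24.7 tilt 5.1  d_tool cm x -0.13 z 0.39 ry 1.5
b 1.56 TCP 63.0 20.7 tilt 6.6  d_tool cm x -0.11 z 0.39 ry 1.5
b 1.62 TCP 63.5 16.7 tilt 8.1  d_tool cm x -0.10 z 0.39 ry 1.5
b 1.68 TCP 63.8 12.6 tilt 9.7  d_tool cm x -0.08 z 0.39 ry 1.5
b 1.74 TCP 63.8 8.6 tilt 11.2  d_tool cm x -0.07 z 0.40 ry 1.5
b 1.80 TCP 81.1 0.6 tilt 12.7  d_tool cm x -1.86 z 0.44 ry 1.5
b 1.86 TCP 80.6 -3.8 tilt 14.3  d_tool cm x -0.04 z 0.44 ry 1.5
b 1.92 TCP 79.7 -8.2 tilt 15.8  d_tool cm x -0.03 z 0.44 ry 1.5
b 1.98 TCP 78.7 -12.5 tilt 17.3  d_tool cm x -0.01 z 0.44 ry 1.5
b 2.04 TCP 77.3 -16.7 tilt 18.8  d_tool cm x 0.00 z 0.44 ry 1.5
b 2.10 TCP 75.8 -20.8 tilt 20.4  d_tool cm x 0.01 z 0.44 ry 1.5
b 2.16 TCP 74.0 -24.8 tilt 21.9  d_tool cm x 0.03 z 0.44 ry 1.5
b 2.22 TCP 72.0 -28.7 tilt 23.4  d_tool cm x 0.04 z 0.44 ry 1.5
b 2.28 TCP 69.8 -32.5 tilt 24.9  d_tool cm x 0.06 z 0.43 ry 1.5
b 2.34 TCP 67.3 -36.0 tilt 26.5  d_tool cm x 0.07 z 0.43 ry 1.5
b 2.40 TCP 64.7 -39.5 tilt 28.0  d_tool cm x 0.08 z 0.42 ry 1.5
b 2.46 TCP 61.6 -42.3 tilt 28.0  d_tool cm x 0.14 z 0.40 ry 0.0
```

View pics/c2.png

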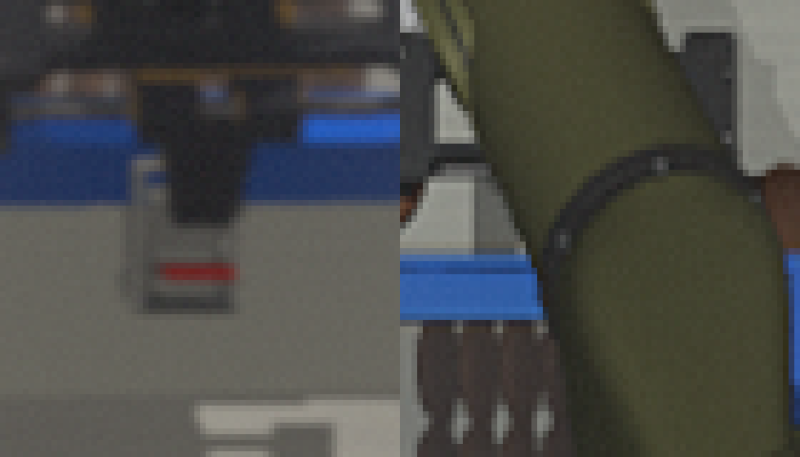

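>>> {"op": "step_arm", "data": {"steps": [[0, 0, 0.9, 0, 0, 0, 1], [0, 0, 0.8, 0, 0, 0, 1], [0, 0, 0.3, 0, 0, 0, 1]]}}

```text
clock: 5.25
tool_pos: [0.6539, 0.0855, 0.1817]
eef_rot: [-0.017, 1.0, -0.0, -0.001]
contact_force: [0.2, 0.4, 0.1]
opening: 0.005
finger_force: 0.0
```

```bash
python3 st.py; python3 - <<'E'
from fit import *
s=dict(np.load('s2.npz'));p=q.x
for th in(.1,0,-.2,-.48):
    b=W(p,[(.111+.024+.064*np.sin(th),y,.11+.064*np.cos(th)) for y in(-.0215,.0215)]); print(th,((proj(s,b)-[260,170])*400/70).round(0).tolist())
E
```

```text
t 5.25 TCP [38.4  1.4 71.7] tip [38.4  1.4 54.7] zax [-0.002 -0.    -1.   ] xax [-1.     0.     0.002] F [0.3 0.4 0.1] open 0.005
0.1 [[143.0, 209.0], [247.0, 207.0]]
0 [[142.0, 197.0], [246.0, 196.0]]
-0.2 [[140.0, 178.0], [243.0, 176.0]]
-0.48 [[137.0, 160.0], [238.0, 158.0]]
```

The bar at crop (140,157) matches a loop fallen against the lid (predicted row 160). Now I'll press along the arc.

>>> {"op": "step_arm", "data": {"steps": [[0, 0, 0.35, 0, 0, 0, 1], [-0.3, 0, 0.3, 0, 0, 0, 1], [-0.28, 0, 0.31, 0, 0, 0, 1], [-0.26, 0, 0.33, 0, 0, 0, 1]]}}

```text
clock: 5.75
tool_pos: [0.6629, 0.086, 0.1696]
eef_rot: [-0.017, 1.0, -0.0, -0.0]
contact_force: [-2.7, -0.4, 2.0]
opening: 0.003
finger_force: 1.4
```

>>> {"op": "step_arm", "data": {"steps": [[-0.24, 0, 0.34, 0, 0, 0, 1], [-0.22, 0, 0.36, 0, 0, 0, 1], [-0.2, 0, 0.37, 0, 0, 0, 1]]}}

```text
clock: 6.12
tool_pos: [0.6696, 0.0862, 0.1588]
eef_rot: [-0.017, 1.0, 0.0, -0.0]
contact_force: [-2.5, -0.3, 2.2]
opening: 0.009
finger_force: 1.4
```

```bash
python3 st.py; python3 - <<'E'
from h import *
a=snap('scene','s3')['pixels'][170:250,260:330,::-1]
cv2.imwrite('pics/c3.png',cv2.resize(a,(400,457),interpolation=3))
E
```

```text
t 6.125 TCP [54.1  1.5 48.8] tip [54.1  1.5 31.8] zax [-0.001  0.    -1.   ] xax [-1.     0.001  0.001] F [-2.5 -0.2  2.2] open 0.009
```

View pics/c3.png

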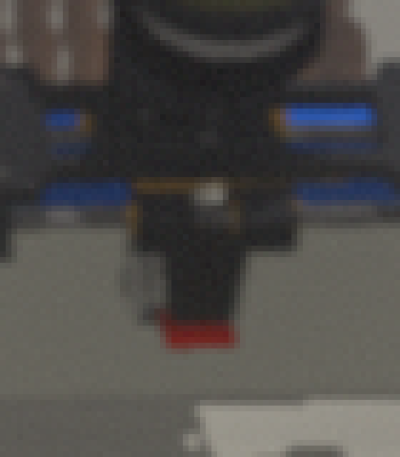

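>>> {"op": "step_arm", "data": {"steps": [[-0.22, 0, 0.37, 0, 0, 0, 1], [-0.22, 0, 0.38, 0, 0, 0, 1], [-0.22, 0, 0.38, 0, 0.5, 0, 1], [-0.24, 0, 0.38, 0, 1.5, 0, 1]]}}

```text
clock: 6.68
tool_pos: [0.6787, 0.0866, 0.1439]
eef_rot: [-0.017, 1.0, -0.0, -0.018]
contact_force: [-2.1, -0.3, 2.5]
opening: 0.002
finger_force: 1.3
```

>>> {"op": "step_arm", "data": {"steps": [[-0.24, 0, 0.39, 0, 1.5, 0, 1], [-0.23, 0, 0.39, 0, 1.5, 0, 1], [-0.2, 0, 0.39, 0, 1.5, 0, 1]]}}

```text
clock: 7.05
tool_pos: [0.6852, 0.0867, 0.1319]
eef_rot: [-0.017, 0.998, -0.001, -0.057]
contact_force: [-2.4, -0.0, 3.2]
opening: 0.002
finger_force: 1.6
```

```bash
python3 st.py
```

```text
t 7.05 TCP [69.7  1.5 21.9] tip [67.8  1.5  5. ] zax [-0.113  0.    -0.994] xax [-0.994  0.001  0.113] F [-2.4  0.   3.2] open 0.002
```

>>> {"op": "step_arm", "data": {"steps": [[-0.18, 0, 0.4, 0, 1.5, 0, 1], [-0.18, 0, 0.4, 0, 1.5, 0, 1], [-0.18, 0, 0.4, 0, 1.5, 0, 1], [-0.18, 0, 0.42, 0, 1.5, 0, 1]]}}

```text
clock: 7.55
tool_pos: [0.6899, 0.087, 0.1153]
eef_rot: [-0.016, 0.994, -0.002, -0.109]
contact_force: [-1.9, -0.2, 5.6]
opening: 0.005
finger_force: 2.5
```

>>> {"op": "step_arm", "data": {"steps": [[-0.12, 0, 0.43, 0, 1.5, 0, 1], [-0.1, 0, 0.44, 0, 1.5, 0, 1]]}}

```text
clock: 7.8
tool_pos: [0.69, 0.087, 0.1067]
eef_rot: [-0.016, 0.991, -0.002, -0.135]
contact_force: [-2.1, -0.9, 7.4]
opening: 0.004
finger_force: 3.1
```

```bash
python3 st.py
```

```text
t 7.8 TCP [74.5  1.6 -3.3] tip [ 70.    1.7 -19.7] zax [-0.267  0.001 -0.964] xax [-0.964  0.001  0.267] F [-2.1 -0.9  7.4] open 0.004
```

>>> {"op": "step_arm", "data": {"steps": [[-0.05, 0, 0.44, 0, 1.5, 0, 1], [-0.05, 0, 0.44, 0, 1.5, 0, 1], [-0.03, 0, 0.44, 0, 1.5, 0, 1]]}}

```text
clock: 8.18
tool_pos: [0.688, 0.0869, 0.0938]
eef_rot: [-0.016, 0.985, -0.002, -0.173]
contact_force: [-0.8, -0.1, 6.1]
opening: 0.005
finger_force: 2.4
```

>>> {"op": "step_arm", "data": {"steps": [[-0.01, 0, 0.44, 0, 1.5, 0, 1], [0, 0, 0.44, 0, 1.5, 0, 1]]}}

```text
clock: 8.43
tool_pos: [0.6851, 0.0868, 0.0852]
eef_rot: [-0.016, 0.98, -0.003, -0.198]
contact_force: [0.5, -0.3, 4.7]
opening: 0.005
finger_force: 1.8
```

```bash
python3 st.py; python3 - <<'E'
from h import *
a=snap('scene','s4')['pixels'][160:250,250:340,::-1]
cv2.imwrite('pics/c4.png',cv2.resize(a,(500,500),interpolation=3))
E
```

```text
t 8.425 TCP [ 69.6   1.6 -24.8] tip [ 63.    1.6 -40.5] zax [-0.389  0.001 -0.921] xax [-0.921  0.001  0.389] F [ 0.5 -0.3  4.7] open 0.005
```

View pics/c4.png

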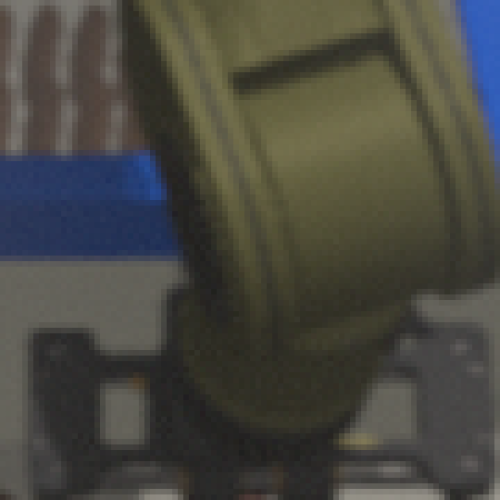

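>>> {"op": "step_arm", "data": {"steps": [[0.07, 0, 0.35, 0, 1.5, 0, 1], [0.08, 0, 0.35, 0, 1.5, 0, 1], [0.08, 0, 0.25, 0, 1, 0, 1]]}}

```text
clock: 8.85
tool_pos: [0.6778, 0.0864, 0.0761]
eef_rot: [-0.016, 0.972, -0.004, -0.234]
contact_force: [3.0, -0.1, 0.1]
opening: 0.004
finger_force: 1.0
```

```bash
python3 st.py
```

```text
t 8.85 TCP [ 62.4   1.4 -33.9] tip [ 54.6   1.4 -49. ] zax [-0.455  0.    -0.891] xax [-0.891  0.001  0.455] F [ 3.  -0.2  0.1] open 0.004
```

>>> {"op": "step_arm", "data": {"steps": [[0.05, 0, 0.15, 0, 0, 0, 1], [0.05, 0, 0.15, 0, 0, 0, 1]]}}

```text
clock: 9.1
tool_pos: [0.6752, 0.0863, 0.0744]
eef_rot: [-0.016, 0.972, -0.004, -0.234]
contact_force: [1.6, 1.0, 0.2]
opening: 0.002
finger_force: 0.8
```

>>> {"op": "step_arm", "data": {"steps": [[0.04, 0, 0.12, 0, 0, 0, 1], [0.04, 0, 0.12, 0, 0, 0, 1]]}}

```text
clock: 9.35
tool_pos: [0.674, 0.0863, 0.0733]
eef_rot: [-0.016, 0.972, -0.004, -0.233]
contact_force: [2.9, 0.3, 2.2]
opening: 0.004
finger_force: 2.5
```

>>> {"op": "step_arm", "data": {"steps": [[0.03, 0, 0.1, 0, 0, 0, 1], [0.03, 0, 0.1, 0, 0, 0, 1]]}}

```text
clock: 9.6
tool_pos: [0.6738, 0.0863, 0.0731]
eef_rot: [-0.016, 0.973, -0.004, -0.232]
contact_force: [6.2, -1.1, 8.9]
opening: 0.003
finger_force: 5.1
```

>>> {"op": "step_arm", "data": {"steps": [[0.03, 0, 0.1, 0, 0, 0, 1], [0.03, 0, 0.1, 0, 0, 0, 1]]}}

```text
clock: 9.85
tool_pos: [0.6737, 0.0863, 0.073]
eef_rot: [-0.016, 0.973, -0.003, -0.23]
contact_force: [7.5, -0.5, 13.8]
opening: 0.007
finger_force: 7.4
```

```bash
python3 st.py
```

```text
t 9.85 TCP [ 58.2   1.5 -37. ] tip [ 50.5   1.6 -52.2] zax [-0.448  0.002 -0.894] xax [-0.894  0.001  0.448] F [ 7.5 -0.8 13.8] open 0.007
```

>>> {"op": "step_arm", "data": {"steps": [[0.03, 0, 0.1, 0, 0, 0, 1], [0.02, 0, 0.07, 0, 0, 0, 1], [0, 0, 0, 0, 0, 0, 1]]}}

```text
clock: 10.22
tool_pos: [0.6736, 0.0863, 0.0729]
eef_rot: [-0.015, 0.973, -0.003, -0.229]
contact_force: [7.6, -0.7, 15.4]
opening: 0.006
finger_force: 8.5
```

>>> {"op": "step_arm", "data": {"steps": [[0, 0, 0, 0, 0, 0, 1], [0, 0, 0, 0, 0, 0, 1]]}}

```text
clock: 10.48
tool_pos: [0.6736, 0.0863, 0.0729]
eef_rot: [-0.015, 0.973, -0.003, -0.229]
contact_force: [9.8, -1.2, 15.8]
opening: 0.006
finger_force: 8.5
```

>>> {"op": "step_arm", "data": {"steps": [[-0.1, 0, -0.3, 0, 0, 0, 1], [-0.2, 0, -0.6, 0, 0, 0, 1], [-1.5, 0, -2, 0, 0, 0, 1], [-2, 0, -4, 0, 0, 0, 1], [-2, 0, -4, 0, 0, 0, 1], [0, 0, 0, 0, 0, 0, 1]]}}

```text
clock: 11.22
tool_pos: [0.7503, 0.1049, 0.1245]
eef_rot: [-0.049, 0.974, -0.006, -0.222]
contact_force: [-0.2, 1.3, -0.1]
opening: 0.009
finger_force: 0.0
```

```bash
python3 st.py
```

```text
t 11.225 TCP [135.4  17.5  14.5] tip [128.   17.1  -0.8] zax [-0.433 -0.02  -0.901] xax [-0.899 -0.062  0.433] F [-0.2  1.3 -0.1] open 0.009
```

>>> {"op": "step_arm", "data": {"steps": [[1.9, 0, -3.8, 0, 0, 0, 1], [1.9, 0, -3.8, 0, 0, 0, 1], [1.9, 0, -3.8, 0, 0, 0, 1], [1, 4, -2, 0, 0, 0, 1], [0, 5, 0, 0, 0, 0, 1], [0, 5, 0, 0, 0, 0, 1], [0, 5, 0, 0, 0, 0, 1], [0, 0, 0, 0, 0, 0, 1]]}}

```text
clock: 12.22
tool_pos: [0.7064, 0.2859, 0.253]
eef_rot: [-0.047, 0.975, -0.009, -0.215]
contact_force: [0.6, -0.5, 1.0]
opening: 0.007
finger_force: 0.0
```

```bash
python3 st.py; python3 - <<'E'
from fit import *
s=snap('scene','s5');a=s['pixels'][150:250,230:330,::-1]
t=snap('top','t5');b=t['pixels'][130:200,200:270,::-1]
cv2.imwrite('pics/c5.png',np.hstack([cv2.resize(a,(400,400),interpolation=3),cv2.resize(b,(400,400),interpolation=3)]))
p=q.x
def P(x,z,y=0): return W(p,[(.111+x,y,.11+z)])
for dz in(0,.004):print('bar S',((proj(s,np.r_[P(-.002,.04+dz,-.0215),P(-.002,.04+dz,.0215)])-[230,150])*4).round().tolist())
for b in(2.2,2.3,2.4,2.46): e=P(.083*np.sin(b),.083*np.cos(b)); print(b,((proj(s,e)-[230,150])*4).round(),((proj(t,e)-[200,130])*5.71).round())
E
```

```text
t 12.225 TCP [ 97.7 199.9 143. ] tip [ 90.5 199.5 127.5] zax [-0.42  -0.024 -0.907] xax [-0.905 -0.058  0.421] F [ 0.6 -0.5  1. ] open 0.007
bar S [[215.0, 215.0], [285.0, 214.0]]
bar S [[215.0, 211.0], [286.0, 210.0]]
2.2 [[251. 395.]] [[240. 134.]]
2.3 [[250. 395.]] [[240. 144.]]
2.4 [[249. 393.]] [[241. 155.]]
2.46 [[248. 392.]] [[241. 162.]]
```

View pics/c5.png

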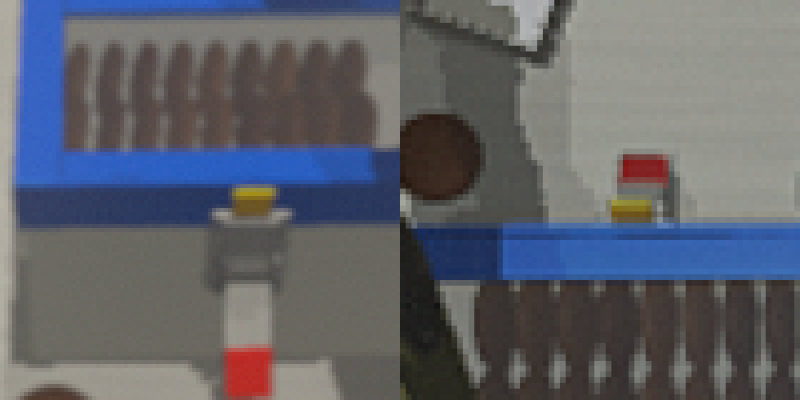

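The bar sits at crop (250,214), where a tight seat was predicted. The handle's end is at the angle expected at the stop, and the arm is clear, so I'll hand in.

```bash
python3 -c "
from plant import r
print(r.finish_job())"
```

```text
the job is handed in; nothing more can be done
None
```

I latched the lid and handed the job in at about 12 s: the loop's bar sits in the keeper and the lever is on its stop with the arm clear, but the hand-in returned no verdict, so I judge this from the last pictures and the contact forces (under 20 N in every reading).

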